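# Draw the spatula out of the short-opening drawer and hold it ready over the banana bowl

### The job

Pull the drawer of the small wooden drawer box, which stands ajar, fully open, tip the black spatula up handle first and draw it out from under the box's top without forcing it against the box (it is longer than the opening). Finish while holding it in the gripper, still, with its blade over the middle of the stoneware bowl of banana slices, clear above bowl and fruit; do not shift the bowl, and leave the other things on the table where they stand.

Things in the scene. Friction and masses are not known exactly. Their poses are not given: they have to be found in the camera images.
- drawer_box: pale wooden desktop drawer box standing fixed on the table, 290 deep (x) x 170 wide (y) x 90 mm high; origin under its centre, z up, its front with the drawer faces its own -x. Its 10 mm top begins 133 mm in front of the origin; a rail under the top's front edge leaves the opening's upper edge 74 mm above the table
- drawer (a joint): how far the drawer is out, m: 0 shut, 0.120 at its stop (it cannot go farther); starts ajar, 0.02 to 0.045; slides along the box's -x, about 1.2 N friction, stays where left. Tray inside 250 x 130 mm, floor 21.5 mm and side walls 61 mm above the table; its 12 mm thick, 168 mm wide front panel stands 145 to 133 mm in front of the box's origin when shut, top edge 88 mm above the table
- handle (a point): middle of the drawer's steel bow handle, a 10 mm round bar 76 mm long along the box's y, 38 mm in front of the drawer's front panel, 61.5 mm above the table; moves with the drawer
- spatula: black spatula, 214 long x 39 wide (blade) x 8 mm thick, about 60 g, lying flat in the drawer with its handle to the drawer's front; origin under its middle, its x runs from the handle end (-107 mm) to the blade end (+107 mm), z up. Its solid tapers evenly in width: 14 mm at x = -80, 17 at -60, 22 at -30, 27 at 0, 39 at the blade
- blade (a point): middle of the spatula's blade, mid-thickness (x = +70 mm, z = +4 mm in the spatula's frame)
- handle_end (a point): point 7 mm inside the spatula's handle end, mid-thickness (x = -100 mm in the spatula's frame)
- banana_bowl: stoneware bowl heaped with pale banana slices, 144 mm across, rim 70 and top of the heap 83 mm above the table, 0.34 kg; origin under its centre. It and the kiwi bowl change places
- kiwi_bowl: bystander: glass bowl of green kiwi pieces, 120 mm across, 69 mm high; origin under its centre
- mandarin_bowl: bystander: glass bowl of mandarin pieces, 124 mm across, 75 mm high; origin under its centre
- plum: bystander: dark plum, 49 mm across, 46 mm high; origin at its underside
- mandarin: bystander: whole mandarin, 63 mm across, 52 mm high; origin at its underside
- cream_can: bystander: whipped-cream can, 54 mm across, 203 mm tall, standing; origin under its centre

How it is judged:
On the way, in this order (a step that is already met when the one before it is completed fails the run):
1. the drawer is pulled open to its stop, 110 mm or more (value of joint drawer above 0.11 m), for 0.2 s.
2. the spatula is tipped up in the opening: handle end above the drawer's front while the blade is still under the box's top (z of handle_end in the frame of drawer_box above 0.095 m and x of blade in the frame of drawer_box above -0.133 m and z of blade in the frame of drawer_box below 0.08 m), for 0.1 s.
At the end, for the whole second after the job is handed in: The fingers hold the spatula still; the middle of its blade is within 50 mm (level distance) of the bowl's centre line, blade and handle end are more than 90 mm above the table, it touches neither bowl nor drawer box, and the bowl is upright within 30 mm of where it stood (horizontal distance between blade and banana_bowl below 0.05 m and height (world z) of each of blade, handle_end above 0.09 m and contact force between spatula and the fingers above 2 N and contact force between spatula and banana_bowl below 0.05 N and contact force between spatula and drawer_box below 0.05 N and linear speed of spatula below 0.03 m/s and distance of banana_bowl from where it was at the start of the episode below 0.03 m and angle between banana_bowl's own z axis and vertical below 0.1 rad); the arm keeps its last pose, push and grip.
It fails at once if the spatula is forced against the drawer box (more than 15 N) (contact force between spatula and drawer_box above 15 N).
It fails at once if the banana bowl is shifted by more than 30 mm (distance of banana_bowl from where it was at the start of the episode above 0.03 m).
It fails at once if another thing on the table is shifted by more than 30 mm (distance of any of kiwi_bowl, mandarin_bowl, plum, mandarin, cream_can from where it was at the start of the episode above 0.03 m).
It also fails if it takes over 59 s, if anything falls off the work surface, if the arm or the gripper's body presses on something with over 40 N, if the wrist force passes 120 N, or if a joint passes its speed limit or range.

### The arm

A 7-joint arm with a two-finger parallel gripper is mounted at the origin on a cart in front of the work surface, level with it; the furniture and walls round the work are solid. World frame = base frame: x ahead of the robot, y to its left, z up, the work surface at z = 0. Lengths are in m, angles in rad, forces in N, time in s.
With the tool pointing down it reaches from about 0.4 to 0.85 m from the base axis. Payload 10.4 kg.
Tool frame: the origin (TCP) lies midway between the tips of the shut fingers; the grasp point (between the pads) lies 19 mm behind it; z points along the fingers, y is the line along which they close (so a half turn about z gives the same grasp; the last joint's range is limited). The gripper opens to 87 mm and grips with 3 to 60 N. Pads are 19 mm wide; open, the fingers measure 117 mm over their backs; the gripper's body (75 mm by 190 mm) begins 51 mm behind the grasp point.
Start: joints at [-1.323, 0.332, -0.065, 1.46, 0.022, 1.35, -0.088], TCP at [0.167, 0.602, 0.223] pointing down, gripper open.
Joint ranges: [-2.6, 2.6], [-0.5, 2.12], [-1.47, 1.34], [0.16, 2.42], [-1.27, 4.41], [0.06, 2.06], [-2.6, 2.6]. Speed limits (rad/s): [2.22, 2.22, 2.79, 2.79, 3.14, 3.14, 3.14].

### API

Orientations are given as a rotation vector (axis times angle).
In Python, from plant import robot, cams gives the robot as it stands. The module is installed in compiled form; this text tells all that it offers.
- The arm moves only by the tool step_arm, never from a script. Its arguments are lists of equal length, an entry for each row: "offset": the shift along the world's x, y, z scaled (see below), a list of three; "twist": the turn about the world's z scaled (see below). In form: {"offset": [[tx, ty, tz], ...], "twist": [twist, ...]}. A call has 1 to 20 rows; each row shifts and turns the commanded pose from where the row before left it; what a row does not reach is not made up. The controller multiplies each number of a shift by 20 mm and each number of a turn by 8 degrees. A row lasts 1/10 s, in which the tool goes at most 50 mm and 8.59 degrees, less where a joint would pass 70% of its speed; a pose out of reach is approached as far as the arm can. A call with a number of a shift or a turn outside -1 to 1 is refused whole. A call with a gripper value outside its range is refused whole. "fingers" is the closure, from 0 (fully open) to 1 (shut), set as the call begins (left out, the last holds). The fingers move at their own pace and stop on an object; "grip_force" is the grip in N (left out, the last holds). Time passes only in rows, so rows that do not move let the fingers close. It gives the time, the measured TCP pose, the force, the opening and the grip force at its end, in the units of the state.
- robot.get_obs(): the state, without advancing time (a new reading comes with each control period).
- cams.grab_frame(name): name is "side" or "top"; returns a dict with "color" (400x640x3 uint8, red, green, blue), "fx", "fy", "cx", "cy" (pixels), "rvec" (rotation vector, rad) and "tvec" (3), from world to camera coordinates, as OpenCV has them. Camera axes: x right, y down, z forward; pixel columns grow to the right and rows downward; lengths in m; the calibration is good to about 2 mm. A picture is of the moment at which its call begins. There is no depth.
- robot.job_done(): hands the job in; it is judged then, once.
The state is a dict: "t": time; "joints": joint angles; "qvel": joint speeds; "joint_efforts": joint torques, N m; "tcp_pos": TCP position; "ee_rot": TCP orientation; "contact_force": force on the tool from outside, world axes, zero at the start; "moment": the same for the moment, N m; "width": finger opening in m; "grasp_force": force on a finger pad.
Only numpy, scipy, OpenCV 4.12 (cv2) and the standard library are available. Lean on these libraries where they do the work, as an engineer would, in place of code of your own. Each camera call takes 0.05 s, during which the arm holds its last target. There are 200 camera calls.

## Working session

There is one attempt and no reset: what is moved stays moved. The work goes in short steps, Python scripts to look and compute and a tool call to move; the robot and the scene stay as the last step left them, time stands still between calls to the robot, and variables do not carry over. Pictures are saved under pics/ and viewed, at most 12 in all, crops included, and the job is handed in when it is done.

Besides the shell and the picture viewer there is one more tool, called after "Emit:" as name(argument=value, ...) on one line, values as JSON. step_arm: Moves the arm, as the interface text tells. Its arguments: {"type":"object","properties":{"offset":{"type":"array","items":{"type":"array","items":{"type":"number"}}},"twist":{"type":"array","items":{"type":"number"}},"fingers":{"type":"number"},"grip_force":{"type":"number"}},"required":["offset","twist"]}

```bash
mkdir -p pics
cat > h.py <<'E'
import numpy as np, cv2
from plant import robot, cams
def grab(n):
    f=cams.grab_frame(n); return f
def ray(f,u,v):
    R,_=cv2.Rodrigues(np.array(f["rvec"],float)); t=np.array(f["tvec"],float).ravel()
    d=R.T@np.array([(u-f["cx"])/f["fx"],(v-f["cy"])/f["fy"],1.]); return -R.T@t,d
def onz(f,u,v,z):
    c,d=ray(f,u,v); return c+d*(z-c[2])/d[2]
def proj(f,P):
    K=np.array([[f["fx"],0,f["cx"]],[0,f["fy"],f["cy"]],[0,0,1.]])
    return cv2.projectPoints(np.array(P,float).reshape(-1,1,3),np.array(f["rvec"],float),np.array(f["tvec"],float),K,None)[0].reshape(-1,2)
def tri(f1,p1,f2,p2):
    (a,d),(b,e)=ray(f1,*p1),ray(f2,*p2)
    s=np.linalg.lstsq(np.c_[d,-e],b-a,rcond=None)[0]; P,Q=a+s[0]*d,b+s[1]*e
    return (P+Q)/2,np.linalg.norm(P-Q)
E
python3 - <<'E'
from h import *
import pickle
fs={}
for n in("top","side"):
    f=grab(n);fs[n]=f;cv2.imwrite(f"pics/{n}0.png",f["color"][:,:,::-1]);c,d=ray(f,320,200);print(n,c,d,f["fx"])
pickle.dump(fs,open("f0.pkl","wb"))
o=robot.get_obs();print(o)
E
```

```text
top [0.489795   0.26654128 0.9129416 ] [ 0.08937623 -0.00300766 -0.99599912] 373.2645364558317
side [ 0.61999057 -0.41659231  0.65595275] [-0.00194786  0.76098931 -0.64945467] 394.87834813835593
{'t': 0.1, 'joints': array([-1.32257584,  0.33281603, -0.06471521,  1.46081967,  0.02160557,
        1.34986869, -0.08848594]), 'qvel': array([ 0.0008951 , -0.00165069,  0.00015396, -0.00398115, -0.00196019,
       -0.00129288,  0.00017444]), 'joint_efforts': array([ 1.00090587e-03, -6.24545789e+01,  2.40711268e-02, -3.90714276e+01,
       -6.15073903e-02,  3.65975127e-02,  3.38640211e-05]), 'tcp_pos': array([0.16711033, 0.60191323, 0.22184691]), 'ee_rot': array([-4.24014961e-01, -3.11273331e+00,  1.90197098e-03]), 'contact_force': array([ 0.39054608, -0.33226446, -0.37795922]), 'moment': array([0.00870951, 0.02075048, 0.01989607]), 'grasp_force': 0.0, 'width': 0.08689270349989987}
```

View pics/top0.png

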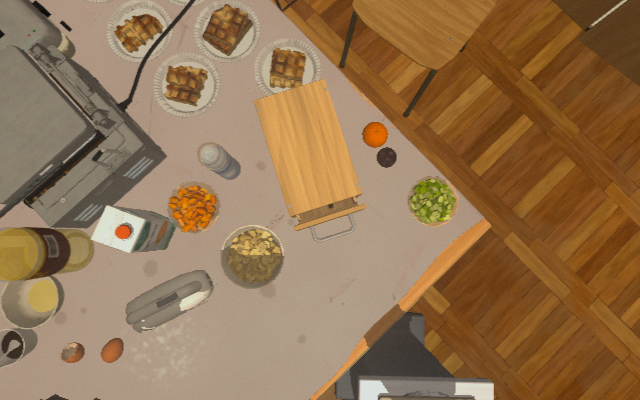

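View pics/side0.png

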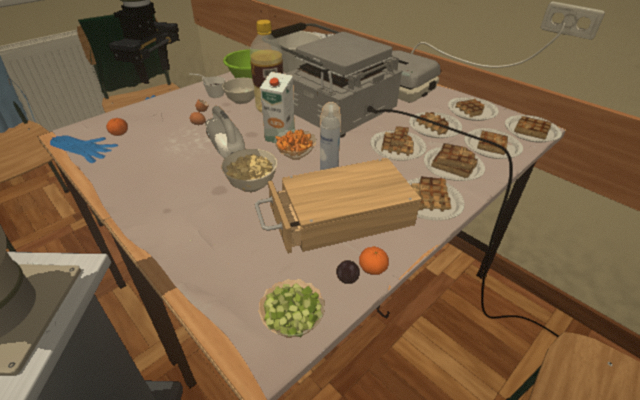

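Top view: box lid corners near (256,100), (325,80), (361,195), (292,217); handle bar ~(315,240)-(354,232); banana bowl ~(253,256); kiwi (432,201). Side view: handle ~(260,214), bowl ~(250,170). Zooming in for corners.

Run:
```python
import pickle
from h import *
fs=pickle.load(open("f0.pkl","rb"))
a=cv2.resize(fs["top"]["color"][70:250,240:375],None,fx=3,fy=3,interpolation=cv2.INTER_CUBIC)
b=cv2.resize(fs["side"]["color"][150:260,245:345],None,fx=4,fy=4,interpolation=cv2.INTER_CUBIC)
im=np.zeros((540,805,3),np.uint8); im[:540,:405]=a; im[:440,405:805]=b
cv2.imwrite("pics/z0.png",im[:,:800,::-1])
t=fs["top"]
P=[onz(t,u,v,.09) for u,v in[(256,98),(325,80),(361,195),(293,216)]];print(np.round(P,3))
H=[onz(t,u,v,.0615) for u,v in[(315,241),(354,233)]];print(np.round(H,3))
print(tri(t,(334.5,237),fs["side"],(260,215)))
# bowl
print(onz(t,253,256,.07),tri(t,(253,256),fs["side"],(250,165)))
```

```text
[[0.792 0.415 0.09 ]
 [0.839 0.26  0.09 ]
 [0.577 0.173 0.09 ]
 [0.527 0.323 0.09 ]]
[[0.473 0.273 0.062]
 [0.493 0.185 0.062]]
(array([0.48376707, 0.22894913, 0.05768824]), np.float64(0.0021630482047129474))
[0.43601933 0.41039229 0.07      ] (array([0.43566742, 0.41143735, 0.06391766]), np.float64(7.35813687524027e-05))
```

View pics/z0.png

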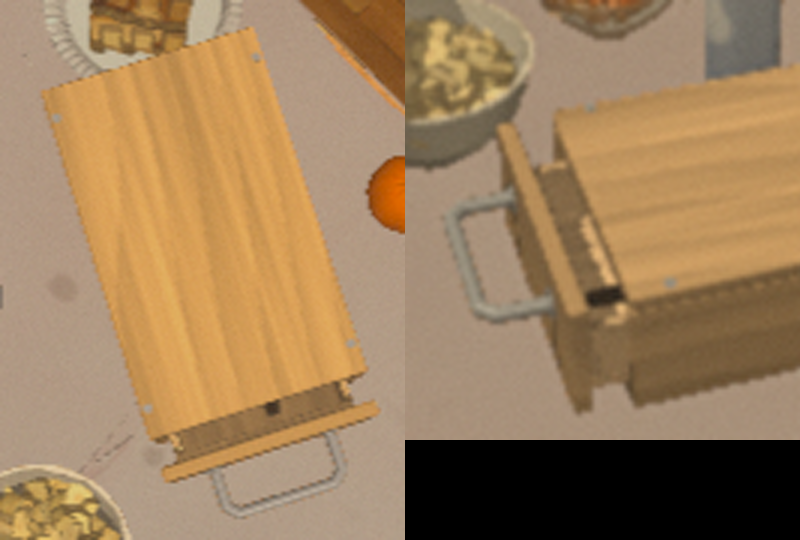

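Crop: lid corners (254,101), (324,79), (362,194), (290,217); the bar's middle is at (335.7,237). The spatula's handle end shows dark at top (331,206) and side (295,224).

Run:
```python
import pickle
from h import *
fs=pickle.load(open("f0.pkl","rb"));t,s=fs["top"],fs["side"]
P=np.array([onz(t,u,v,.09)[:2] for u,v in[(254.3,100.7),(324.2,79),(362,194),(290,216.7)]])
ax=P[0]+P[1]-P[2]-P[3]; e=P[0]+P[3]-P[1]-P[2]
print(P.round(3),np.degrees(np.arctan2(ax[1],ax[0])),np.degrees(np.arctan2(-e[0],e[1])))
print("len",np.linalg.norm(ax)/2,np.linalg.norm(e)/2)
th=np.arctan2(ax[1],ax[0]); x=np.array([np.cos(th),np.sin(th)]); y=np.array([-x[1],x[0]])
o=P.mean(0)-x*.006; print("origin",o)
def bx(p): p=np.array(p)[:2]-o; return (p@x).round(4),(p@y).round(4)
print("front corners side view", [bx(onz(s,u,v,.09)) for u,v in[(283.5,178.5),(302,225)]])
h=tri(t,(335.7,236.7),s,(262,214)); print("handle",h,bx(h[0]),bx(onz(t,335.7,236.7,.0615)))
sp=tri(t,(331,206),s,(295,224));print("spat",sp,bx(sp[0]),bx(onz(t,331,206,.0295)))
for n,f in fs.items():
    m=cv2.inRange(cv2.cvtColor(f["color"],cv2.COLOR_RGB2HSV),(0,0,0),(179,255,45)); r=m[195:245,255:355]
    v,u=np.nonzero(m[195:235,280:350]); print(n,len(u),u.mean()+280,v.mean()+195)
```

```text
[[0.786 0.419]
 [0.841 0.262]
 [0.579 0.171]
 [0.525 0.329]] 18.99419366924388 19.218936827552817
len 0.27605236217683315 0.16679412442218522
origin [0.67704845 0.29318093]
front corners side view [(np.float64(-0.1284), np.float64(0.0751)), (np.float64(-0.1308), np.float64(-0.089))]
handle (array([0.48670511, 0.22684933, 0.06244229]), np.float64(0.0065417526221388245)) (np.float64(-0.2016), np.float64(-0.0008)) (np.float64(-0.2048), np.float64(-0.0003))
spat (array([0.55879769, 0.23763636, 0.02306971]), np.float64(0.005782324265374956)) (np.float64(-0.1299), np.float64(-0.014)) (np.float64(-0.1331), np.float64(-0.0132))
top 0 nan nan
side 1 297.0 224.0<stdin>:16: RuntimeWarning: Mean of empty slice.
  ret = ret.dtype.type(ret / rcount)
```

Emit:
step_arm(offset=[[0.89,-0.97,0],[0.89,-0.97,0],[0.89,-0.97,0],[0.89,-0.97,0],[0.89,-0.97,0],[0.89,-0.97,0],[0.89,-0.97,0],[0.89,-0.97,0],[0.89,-0.97,0],[0.89,-0.97,0],[0.89,-0.97,0],[0.89,-0.97,0],[0.89,-0.97,0],[0.89,-0.97,0],[0.89,-0.97,0],[0.89,-0.97,0],[0.89,-0.97,0],[0.89,-0.97,0],[0.89,-0.97,0],[0,0,0]], twist=[0.227,0.227,0.227,0.227,0.227,0.227,0.227,0.227,0.227,0.227,0.227,0.227,0.227,0.227,0.227,0.227,0.227,0.227,0.227,0], fingers=1)

```text
t: 2.1
tcp_pos: [0.5075, 0.2298, 0.2222]
ee_rot: [-0.511, 3.1, -0.003]
contact_force: [-0.2, 0.6, -1.2]
width: 0.0006
grasp_force: 0.0
```

Emit:
step_arm(offset=[[-0.12,0.2,-1],[0,0,-1],[0,0,-1],[0,0,-1],[0,0,-1],[0,0,-0.9],[0,0,0]], twist=[0,0,0,0,0,0,0])

```text
t: 2.8
tcp_pos: [0.501, 0.2373, 0.1021]
ee_rot: [0.518, -3.094, 0.002]
contact_force: [-0.6, 0.8, 0.4]
width: 0.0007
grasp_force: 0.0
```

Run:
```python
from h import *
f=grab("side");a=cv2.resize(f["color"][130:260,200:340],None,fx=4,fy=4,interpolation=cv2.INTER_CUBIC)
cv2.imwrite("pics/a1.png",a[:,:,::-1]);print(robot.get_obs()["tcp_pos"])
p=robot.get_obs()["tcp_pos"];print((proj(f,[p,p*[1,1,0]+[0,0,.0615]])-[200,130])*4)
```

```text
[0.50192332 0.23761324 0.10367987]
[[266.10978608 267.75701974]
 [271.7168568  325.31832945]]
```

View pics/a1.png

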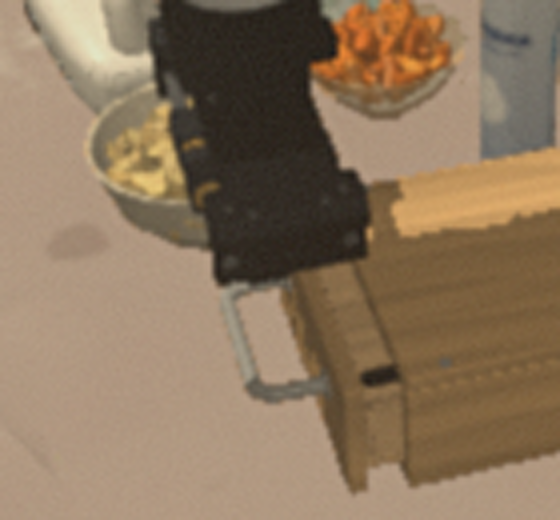

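Gripper hangs over the handle loop; the TCP projects to (272,325) at bar height, between bar (242) and panel (305). Descending to hook.

Emit:
step_arm(offset=[[0,0,-0.8],[0,0,-0.8],[0,0,-0.7],[0,0,-0.6],[0,0,0]], twist=[0,0,0,0,0])

```text
t: 3.35
tcp_pos: [0.5022, 0.2373, 0.0453]
ee_rot: [0.518, -3.097, 0.001]
contact_force: [-0.8, 0.3, -0.4]
width: 0.0002
grasp_force: 0.0
```

Emit:
step_arm(offset=[[-0.47,-0.16,0],[-0.47,-0.16,0],[-0.47,-0.16,0],[-0.47,-0.16,0],[-0.47,-0.16,0],[-0.47,-0.16,0],[-0.47,-0.16,0],[-0.47,-0.16,0],[-0.47,-0.16,0],[-0.47,-0.16,0],[0,0,0]], twist=[0,0,0,0,0,0,0,0,0,0,0])

```text
t: 4.45
tcp_pos: [0.4073, 0.2052, 0.0463]
ee_rot: [0.519, -3.097, 0.0]
contact_force: [-0.5, -0.8, 0.3]
width: 0.0002
grasp_force: 0.0
```

Emit:
step_arm(offset=[[-0.1,-0.035,0],[-0.1,-0.035,0],[0,0,0]], twist=[0,0,0])

```text
t: 4.75
tcp_pos: [0.4052, 0.2045, 0.0466]
ee_rot: [-0.518, 3.098, 0.001]
contact_force: [1.7, 1.0, -0.7]
width: 0.0008
grasp_force: 0.9
```

Emit:
step_arm(offset=[[-0.1,-0.035,0],[-0.1,-0.035,0],[0,0,0]], twist=[0,0,0])

```text
t: 5.05
tcp_pos: [0.4048, 0.2043, 0.0474]
ee_rot: [-0.516, 3.09, 0.004]
contact_force: [18.5, 6.0, -15.8]
width: 0.0005
grasp_force: 9.5
```

Emit:
step_arm(offset=[[-0.1,-0.035,0],[-0.1,-0.035,0],[0,0,0]], twist=[0,0,0])

```text
t: 5.35
tcp_pos: [0.4044, 0.2043, 0.0484]
ee_rot: [-0.515, 3.083, 0.007]
contact_force: [33.5, 12.0, -27.0]
width: 0.0005
grasp_force: 17.6
```

Emit:
step_arm(offset=[[0.38,0.13,0],[0.38,0.13,0],[0,0,0],[0,0,1],[0,0,1],[0,0,1],[0,0,1],[0,0,1],[0,0,1],[0,1,0.5],[0,1,0],[0,1,0],[0,1,0],[0,1,0],[0,1,0],[0,1,0],[0,1,0],[0,1,0],[0,1,0],[0,0,0]], twist=[0,0,0,0,0,0,0,0,0,0,0,0,0,0,0,0,0,0,0,0], fingers=0.5)

```text
t: 7.35
tcp_pos: [0.4107, 0.4096, 0.1758]
ee_rot: [0.523, -3.096, -0.001]
contact_force: [1.2, -0.3, 0.9]
width: 0.0434
grasp_force: 0.0
```

Run:
```python
from h import *
import pickle
fs={n:grab(n) for n in("top","side")};pickle.dump(fs,open("f1.pkl","wb"))
a=cv2.resize(fs["top"]["color"][180:290,280:380],None,fx=4,fy=4,interpolation=cv2.INTER_CUBIC)
b=cv2.resize(fs["side"]["color"][150:260,225:325],None,fx=4,fy=4,interpolation=cv2.INTER_CUBIC)
cv2.imwrite("pics/b1.png",np.hstack([a,b])[:,:,::-1]);print(robot.get_obs()["tcp_pos"],robot.get_obs()["width"])
```

```text
[0.41186383 0.40673684 0.17598961] 0.0433520840511311
```

View pics/b1.png

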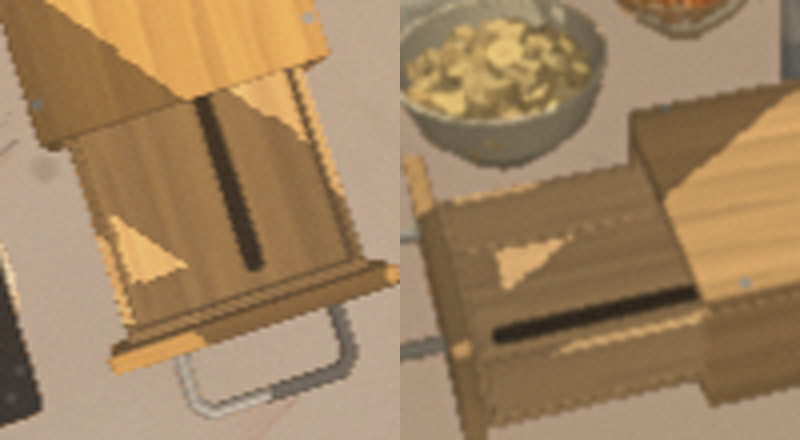

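Drawer is open. The spatula handle runs in the top view from its end (343,247) to the lid edge (331,205), and in the side view from (250,233) to (299,223).

Run:
```python
from h import *
import pickle
fs=pickle.load(open("f1.pkl","rb"));t,s=fs["top"],fs["side"]
o=np.array([.677,.2932]);th=np.radians(19.1);x=np.array([np.cos(th),np.sin(th)]);y=np.array([-x[1],x[0]])
bx=lambda p:((p[:2]-o)@x,(p[:2]-o)@y)
C={}
for n,f,r in(("top",t,(200,255,315,355)),("side",s,(215,240,245,300))):
    g=f["color"].max(2)[r[0]:r[1],r[2]:r[3]]; m=(g<68).astype(np.uint8)
    k,L,st,_=cv2.connectedComponentsWithStats(m);i=1+st[1:,4].argmax();v,u=np.nonzero(L==i)
    ln=cv2.fitLine(np.c_[u+r[2],v+r[0]].astype(np.float32),cv2.DIST_L2,0,.01,.01).ravel()
    q=(np.c_[u+r[2],v+r[0]]-ln[2:])@ln[:2]; a=ln[2:]+ln[:2]*q.min();b=ln[2:]+ln[:2]*q.max();C[n]=(a,b);print(n,len(u),a,b)
ends={n:(max(p,key=lambda p:p[1])) for n,p in C.items()}
oth={n:(min(p,key=lambda p:p[1])) for n,p in C.items()}
e=tri(t,ends["top"],s,ends["side"]);print("end",e,bx(e[0]))
for f,n in((t,"top"),(s,"side")):
    A=onz(f,*ends[n],.0295);B=onz(f,*oth[n],.0295);d=(B-A)[:2];d/=np.linalg.norm(d)
    G=A[:2]+.047*d;print(n,A,B,np.degrees(np.arctan2(d[1],d[0])),bx(A),"grasp",G,bx(G))
c=[];
```

```text
top 80 [334.14075341 217.95401069] [343.27519204 245.91008232]
side 169 [248.69331792 233.64131665] [297.89515371 222.53549903]
end (array([0.46063364, 0.20562039, 0.02197887]), np.float64(0.0026175387035746295)) (np.float64(-0.23311277788054463), np.float64(-0.011959313178734568))
top [0.46214993 0.2064071  0.0295    ] [0.52729105 0.22933128 0.0295    ] 19.38776755821879 (np.float64(-0.23142252589812226), np.float64(-0.011712067343930141)) grasp [0.50648473 0.22200921] (np.float64(-0.1844231186942361), np.float64(-0.011476011241915676))
side [0.46124558 0.19802789 0.0295    ] [0.56855294 0.23662551 0.0295    ] 19.783264250120396 (np.float64(-0.23501892034736685), np.float64(-0.019334078655239756)) grasp [0.50547163 0.21393565] (np.float64(-0.18802226225811308), np.float64(-0.01877360703082156))
```

Emit:
step_arm(offset=[[0.435,-0.945,0],[0.435,-0.945,0],[0.435,-0.945,0],[0.435,-0.945,0],[0.435,-0.945,0],[0.435,-0.945,0],[0.435,-0.945,0],[0.435,-0.945,0],[0.435,-0.945,0],[0.435,-0.945,0],[0,0,-1],[0,0,-1],[0,0,-1],[0,0,-1],[0,0,-1],[0,0,-0.8],[0,0,0]], twist=[0,0,0,0,0,0,0,0,0,0,0,0,0,0,0,0,0], grip_force=3)

```text
t: 9.15
tcp_pos: [0.4978, 0.216, 0.0586]
ee_rot: [0.516, -3.095, 0.002]
contact_force: [0.2, -0.5, -0.0]
width: 0.0434
grasp_force: 0.0
```

Go down to about 24 mm in small steps, correcting y.

Emit:
step_arm(offset=[[0,0.1,-0.6],[0,0.05,-0.6],[0,0,-0.3],[0,0,-0.2],[0,0,0],[0,0,0]], twist=[0,0,0,0,0,0])

```text
t: 9.75
tcp_pos: [0.4994, 0.2207, 0.0268]
ee_rot: [-0.518, 3.098, 0.0]
contact_force: [0.6, 0.4, 1.0]
width: 0.0434
grasp_force: 0.0
```

Emit:
step_arm(offset=[[0,0,-0.05],[0,0,0],[0,0,0],[0,0,0],[0,0,0],[0,0,0]], twist=[0,0,0,0,0,0], fingers=1)

```text
t: 10.35
tcp_pos: [0.4992, 0.2206, 0.0257]
ee_rot: [-0.518, 3.098, 0.0]
contact_force: [0.7, -0.7, 0.6]
width: 0.0169
grasp_force: 3.0
```

Emit:
step_arm(offset=[[-0.05,-0.017,0.25],[-0.05,-0.017,0.25],[-0.05,-0.017,0.25],[-0.05,-0.017,0.25],[-0.05,-0.017,0.25],[-0.05,-0.017,0.25],[-0.1,-0.03,0.25],[-0.1,-0.03,0.25],[0,0,0]], twist=[0,0,0,0,0,0,0,0,0])

```text
t: 11.25
tcp_pos: [0.4893, 0.2175, 0.0663]
ee_rot: [-0.518, 3.098, 0.001]
contact_force: [-0.1, 0.2, 0.2]
width: 0.0002
grasp_force: 0.0
```

Run:
```python
from h import *
o=robot.get_obs();print(o["tcp_pos"],o["width"],o["grasp_force"])
f=grab("side");a=cv2.resize(f["color"][110:260,200:340],None,fx=4,fy=4,interpolation=cv2.INTER_CUBIC)
cv2.imwrite("pics/c1.png",a[:,:,::-1])
```

```text
[0.48929037 0.21752819 0.06633862] 0.0002490682746914012 0.0
```

View pics/c1.png

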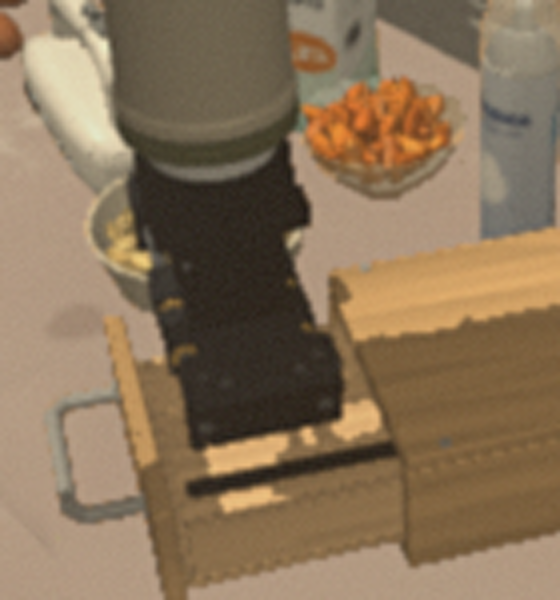

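The fingers slipped off: the overlap was too shallow and the grip too light. The spatula still lies flat in place, its end at (190,488) in the crop. Regrasping deeper and firmer.

Emit:
step_arm(offset=[[0,0,0],[0,0,0],[0,0,0],[0,0,0],[0,0,-0.6],[0,0,-0.6],[0,0,-0.6],[0,0,-0.3],[0,0,0]], twist=[0,0,0,0,0,0,0,0,0], fingers=0.6, grip_force=12)

```text
t: 12.2
tcp_pos: [0.4893, 0.2173, 0.0228]
ee_rot: [0.518, -3.098, 0.0]
contact_force: [0.7, 0.6, -0.0]
width: 0.0345
grasp_force: 0.0
```

Emit:
step_arm(offset=[[0,0,-0.05],[0,0,-0.05],[0,0,0]], twist=[0,0,0])

```text
t: 12.5
tcp_pos: [0.4898, 0.2176, 0.022]
ee_rot: [-0.518, 3.097, 0.001]
contact_force: [0.2, -0.3, 3.9]
width: 0.035
grasp_force: 2.1
```

Emit:
step_arm(offset=[[0,0,0.03],[0,0,0],[0,0,0],[0,0,0],[0,0,0],[0,0,0]], twist=[0,0,0,0,0,0], fingers=1)

```text
t: 13.1
tcp_pos: [0.489, 0.2174, 0.0221]
ee_rot: [0.518, -3.098, 0.0]
contact_force: [-0.6, -0.8, -0.5]
width: 0.0153
grasp_force: 12.0
```

Emit:
step_arm(offset=[[0,0,0.1],[0,0,0.15],[-0.02,0,0.15],[-0.03,-0.01,0.2],[-0.03,-0.01,0.2],[-0.03,-0.01,0.2],[0,0,0]], twist=[0,0,0,0,0,0,0])

```text
t: 13.8
tcp_pos: [0.4873, 0.217, 0.0429]
ee_rot: [-0.518, 3.098, 0.001]
contact_force: [0.3, 0.2, -0.4]
width: 0.0154
grasp_force: 12.0
```

Emit:
step_arm(offset=[[-0.05,-0.017,0.25],[-0.05,-0.017,0.25],[-0.05,-0.017,0.25],[-0.05,-0.017,0.25],[-0.05,-0.017,0.25],[-0.05,-0.017,0.25],[0,0,0]], twist=[0,0,0,0,0,0,0])

```text
t: 14.5
tcp_pos: [0.4812, 0.2149, 0.073]
ee_rot: [-0.518, 3.098, 0.001]
contact_force: [-0.1, -0.3, -0.7]
width: 0.0152
grasp_force: 12.0
```

Run:
```python
from h import *
f=grab("side");a=cv2.resize(f["color"][110:260,200:340],None,fx=4,fy=4,interpolation=cv2.INTER_CUBIC)
cv2.imwrite("pics/c2.png",a[:,:,::-1])
```

```text
(no output)
```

View pics/c2.png

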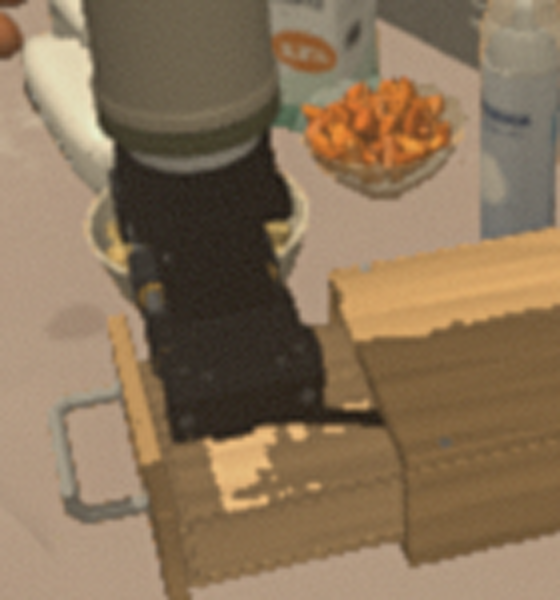

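The visible shaft now slopes down to the right, (320,410)→(385,420), so it pivots as wanted. Lifting on.

Emit:
step_arm(offset=[[-0.07,-0.025,0.25],[-0.07,-0.025,0.25],[-0.07,-0.025,0.25],[-0.07,-0.025,0.25],[-0.07,-0.025,0.25],[-0.07,-0.025,0.15],[0,0,0],[0,0,0],[0,0,0]], twist=[0,0,0,0,0,0,0,0,0])

```text
t: 15.45
tcp_pos: [0.4725, 0.2117, 0.1]
ee_rot: [0.518, -3.098, 0.0]
contact_force: [-0.1, 0.3, -0.3]
width: 0.0152
grasp_force: 12.0
```

Run:
```python
from h import *
f=grab("side");a=cv2.resize(f["color"][100:250,200:340],None,fx=4,fy=4,interpolation=cv2.INTER_CUBIC)
g=grab("top");b=cv2.resize(g["color"][150:300,280:330],None,fx=4,fy=4,interpolation=cv2.INTER_CUBIC)
cv2.imwrite("pics/c3.png",np.hstack([a,b])[:,:,::-1])
```

```text
(no output)
```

View pics/c3.png

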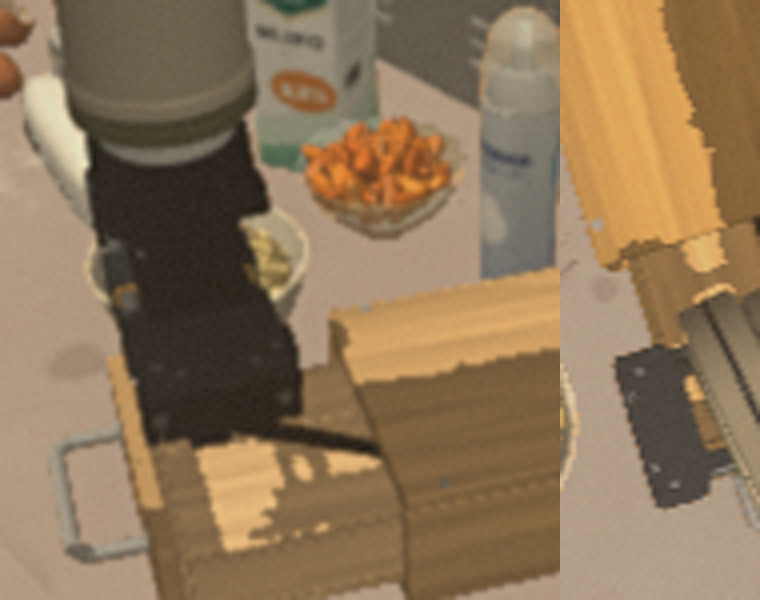

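The shaft is tipped, running from (240,425) to (378,447) in the crop. I'll work out its tilt by casting those rays onto the spatula's vertical plane.

```bash
cat >> h.py <<'E'
o=np.array([.677,.2932]);th=np.radians(19.1);X=np.array([np.cos(th),np.sin(th)]);Y=np.array([-X[1],X[0]])
def onplane(f,u,v,yb):
    c,d=ray(f,u,v); s=(yb-(c[:2]-o)@Y)/(d[:2]@Y); P=c+s*d; return np.array([(P[:2]-o)@X,P[2]])
E
python3 - <<'E'
from h import *
f=grab("side"); p=robot.get_obs()["tcp_pos"]; print((p[:2]-o)@X,(p[:2]-o)@Y,p[2])
for u,v in[(262,206.5),(272,208),(283,210),(294,211.7)]: print(onplane(f,u,v,-.011))
E
```

```text
-0.21991028142097202 -0.01007968286605121 0.09996823768507958
[-0.19787065  0.09299812]
[-0.1764746   0.08294377]
[-0.15232848  0.07054508]
[-0.12739556  0.0586603 ]
```

Tilt is 26°, handle end about 116 mm high, shaft top about 66 mm at the lid edge, so step 2 is met with clearance. Drawing it out along its own axis.

Emit:
step_arm(offset=[[-0.24,-0.08,0.12],[-0.35,-0.12,0.18],[-0.47,-0.16,0.24],[-0.47,-0.16,0.24],[-0.47,-0.16,0.24],[-0.47,-0.16,0.24],[-0.47,-0.16,0.24],[-0.47,-0.16,0.24],[-0.47,-0.16,0.24],[-0.35,-0.12,0.5],[0,0,0.5],[0,0,0]], twist=[0,0,0,0,0,0,0,0,0,0,0,0])

```text
t: 16.8
tcp_pos: [0.3889, 0.1836, 0.1617]
ee_rot: [-0.518, 3.096, 0.002]
contact_force: [0.8, 0.1, 0.0]
width: 0.0148
grasp_force: 11.9
```

Run:
```python
from h import *
f=grab("side");a=cv2.resize(f["color"][60:250,180:340],None,fx=3,fy=3,interpolation=cv2.INTER_CUBIC)
cv2.imwrite("pics/d1.png",a[:,:,::-1])
p=robot.get_obs()["tcp_pos"]; print((p[:2]-o)@X,(p[:2]-o)@Y,p[2])
```

```text
-0.30831947759883904 -0.009417152069641638 0.160760162474825
```

View pics/d1.png

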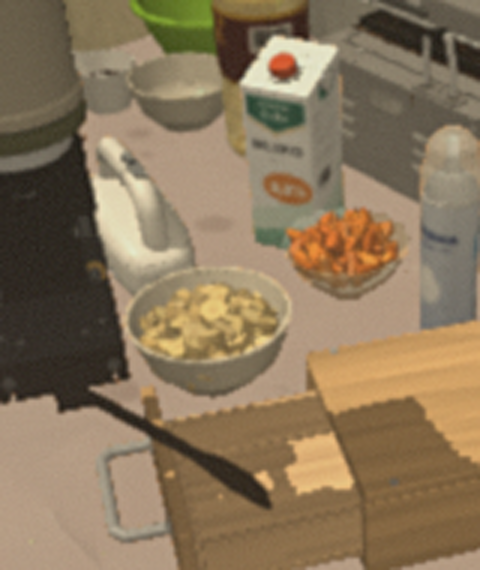

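The spatula is out over the drawer; blade tip at (270,500) in the crop. Firming the grip and lifting.

Emit:
step_arm(offset=[[0,0,0],[0,0,0],[0,0,0.3],[0,0,0.6],[0,0,0.6],[0,0,0.6],[0,0,0.6],[0,0,0.6],[0,0,0.6],[0,0,0.6],[0,0,0.6],[0,0,0.6],[0,0,0.3],[0,0,0]], twist=[0,0,0,0,0,0,0,0,0,0,0,0,0,0], grip_force=30)

```text
t: 18.25
tcp_pos: [0.3883, 0.1832, 0.2806]
ee_rot: [-0.518, 3.097, 0.001]
contact_force: [-0.3, 0.0, 0.2]
width: 0.0142
grasp_force: 29.8
```

Run:
```python
from h import *
import pickle
fs={n:grab(n) for n in("top","side")};pickle.dump(fs,open("f2.pkl","wb"))
a=cv2.resize(fs["top"]["color"][130:330,220:420],None,fx=2,fy=2,interpolation=cv2.INTER_CUBIC)
b=cv2.resize(fs["side"]["color"][60:260,140:340],None,fx=2,fy=2,interpolation=cv2.INTER_CUBIC)
cv2.imwrite("pics/e1.png",np.hstack([a,b])[:,:,::-1])
p=robot.get_obs()["tcp_pos"]; print((p[:2]-o)@X,(p[:2]-o)@Y,p)
```

```text
-0.3093070250663164 -0.009590837704347363 [0.38785896 0.18292635 0.27943831]
```

View pics/e1.png

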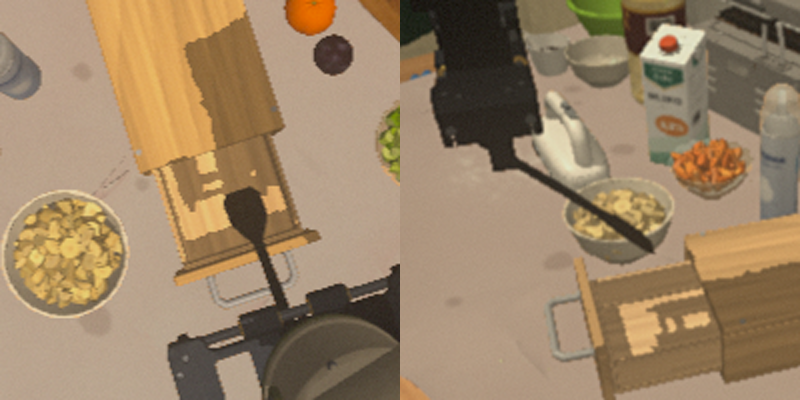

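Top view: blade tip at (340.5,226.5); side view: (266.5,185). Bowl rim centre at top (253,257).

Run:
```python
from h import *
import pickle
fs=pickle.load(open("f2.pkl","rb"));t,s=fs["top"],fs["side"]
T,e=tri(t,(340.5,226.5),s,(266.5,185)); p=robot.get_obs()["tcp_pos"]; g=p+[0,0,.004]
d=g-T; L=np.linalg.norm(d); B=T+d/L*.037; H=T+d/L*.207; print(T,e,"L",L,"blade",B,"end",H)
bowl=[onz(t,u,v,.07)[:2] for u,v in[(222,257),(284.5,257),(253,225),(253,288.5)]];c=np.mean(bowl,0);print(c,(c-B[:2])/.02)
```

```text
[0.5061505  0.22122472 0.14966831] 0.002151895816258034 L 0.1826309549601989 blade [0.4821853  0.21346569 0.17676936] end [0.37207493 0.17781608 0.30128768]
[0.43436072 0.41002009] [-2.39122878  9.82771988]
```

Emit:
step_arm(offset=[[-0.1,0.4,0],[-0.2,0.8,0],[-0.2,0.8,0],[-0.2,0.8,0],[-0.2,0.8,0],[-0.2,0.8,0],[-0.2,0.8,0],[-0.2,0.8,0],[-0.2,0.8,0],[-0.2,0.8,0],[-0.2,0.8,0],[-0.2,0.8,0],[-0.2,0.8,0],[-0.1,0.2,0],[0,0.1,0],[0,0,0],[0,0,0],[0,0,0],[0,0,0],[0,0,0]], twist=[0,0,0,0,0,0,0,0,0,0,0,0,0,0,0,0,0,0,0,0])

```text
t: 20.35
tcp_pos: [0.3361, 0.3888, 0.2799]
ee_rot: [-0.518, 3.099, 0.0]
contact_force: [0.7, 0.2, -0.1]
width: 0.0136
grasp_force: 29.8
```

Run:
```python
from h import *
fs={n:grab(n) for n in("top","side")}
a=cv2.resize(fs["top"]["color"][180:340,180:380],None,fx=2,fy=2,interpolation=cv2.INTER_CUBIC)
b=cv2.resize(fs["side"]["color"][60:220,140:340],None,fx=2,fy=2,interpolation=cv2.INTER_CUBIC)
cv2.imwrite("pics/g1.png",np.hstack([a,b])[:,:,::-1])
ob=robot.get_obs();p=ob["tcp_pos"];print(p,ob["width"],ob["grasp_force"])
B=p+[.0942,.0304,-.1035];print(B,proj(fs["top"],B),proj(fs["side"],B))
```

```text
[0.33602576 0.3888798  0.27981316] 0.014392986744860087 29.80388008467574
[0.43022576 0.4192798  0.17631316] [[238.84616448 262.16898577]] [[243.51762056 125.08353892]]
```

View pics/g1.png

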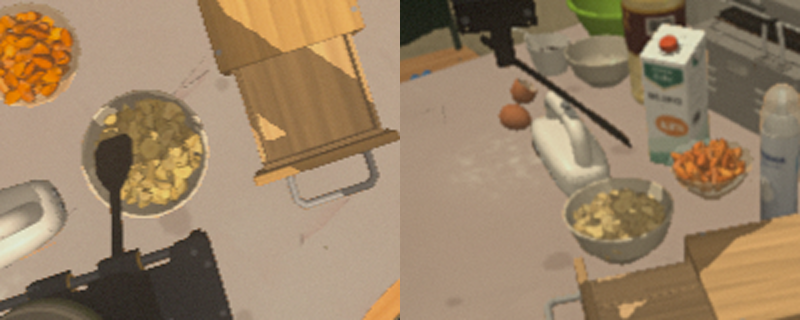

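The blade is at top (238,260), matching the prediction: about 10 mm from the bowl's centre line and roughly 90 mm above the heap. The bowl hasn't moved.

```bash
python3 -c "
from plant import robot
print(robot.job_done())"
```

```text
the job is handed in; nothing more can be done
None
```

I handed the job in with the drawer at its stop and the spatula tipped up, drawn out and held still about 10 mm from the bowl's centre line, roughly 90 mm above the fruit. The first grasp slipped off and was redone, and the hand-in gave no verdict.

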